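# Jack up the bench supply for a foot change

## Robot

A 6-joint arm with a two-finger parallel gripper is mounted at the origin on the work surface. World frame = base frame: x ahead of the robot, y to its left, z up, the work surface at z = 0. Lengths are in m, angles in rad, forces in N, time in s.
With the tool pointing down it reaches from about 0.25 to 0.725 m from the base axis. Payload 9.7 kg.
Tool frame: the origin (TCP) lies at the very end of the fingers, on their centre line; the grasp point (between the pads) lies manip.grasp_offset behind it (manip.grasp_offset is the distance from the TCP to the grasp point, in m); x points along the fingers, y is the direction in which the jaws open and shut, and the axes are right-handed (so a half turn about x gives the same grasp; the last joint's range is limited). The gripper opens to 85 mm and grips with 20 to 120 N. Pads are 22 mm wide; open, the fingers measure 114 mm over their backs; the gripper's body (76 mm by 85 mm) begins 54 mm behind the grasp point. The pads swing forward as they close: fully open they stand 13 mm farther back than shut.
Start: joints at [-1.336, 0.087, 0.176, 1.66, 0, 1.571], TCP at [0.128, -0.535, 0.231] pointing down, gripper open.
Joint ranges: [-3.13, 3.13], [-0.85, 1.81], [-1.15, 1.24], [-2.2, 2.28], [-1.44, 1.52], [-3.14, 3.14]. Speed limits (rad/s): [2.22, 2.22, 2.57, 3.14, 3.14, 3.14].

## Interface

Orientations are given as a 3x3 rotation matrix whose columns are the frame's x, y, z axes.
In Python, from workcell import manip gives the robot as it stands.
- The arm moves only by the tool servo_tool, never from a script. Its argument "motion" is a list of rows, each a list of 3 entries, a list of its own where there are three numbers: the shift along the tool's x, y, z in m, then the turn about the tool's x in degrees, then the closure in counts, from 0 (fully open) to 255 (shut). A call has 1 to 20 rows; each row shifts and turns the commanded pose from where the row before left it, along the tool's axes as they then stand; what a row does not reach is not made up. A row lasts 1/8 s, in which the tool goes at most 62.5 mm and 10.7 degrees, less where a joint would pass 70% of its speed; a pose out of reach is approached as far as the arm can. A call is refused whole if a number of a shift passes 0.0625 or a number of a turn 10.7, either way. A call with a gripper value outside its range is refused whole. The fingers move at their own pace and stop on an object; "newtons" is the grip in N (left out, the last holds). Time passes only in rows, so rows that do not move let the fingers close. It gives the time, the measured TCP pose, the force and the opening at its end, in the units of the state.
- manip.observe(): the state, without advancing time (a new reading comes with each control period).
- manip.camera(name): name is "scene" or "top" or "wrist"; returns (picture, depth): 400x640x3 uint8, red, green, blue; 400x640 float32, m along the optical axis (not along the pixel's ray), 0 where there is no reading.
- manip.camera_info(name): a dict with "fx", "fy", "cx", "cy" (pixels), "dist_coeffs" ([k1, k2, p1, p2, k3] as OpenCV has them; the pictures are not rectified), "world_from_camera" (4x4, takes a point from camera to world coordinates); the wrist camera has in their place "hand_eye" (4x4, takes a point from camera to tool coordinates, whose origin is the TCP and whose axes are the tool frame's). Camera axes: x right, y down, z forward; pixel columns grow to the right and rows downward; lengths in m; the calibration is good to about 2 mm. A picture is of the moment at which its call begins: read the wrist's pose just before it. camera_info takes no time and is no camera call.
- manip.close_job(): hands the job in, once; it reports no verdict.
The state is a dict: "time_s": time; "qpos": joint angles; "dq": joint speeds; "tau": joint torques, N m; "eef_pos": TCP position; "orientation": TCP orientation; "ft_force": force on the tool from outside, world axes, zero at the start; "torque": the same for the moment, N m; "grip_width": opening from 0.0 (shut) to 1.0 (fully open).
Only numpy, scipy, OpenCV 4.12 (cv2) and the standard library are available. Lean on these libraries where they do the work, as an engineer would, in place of code of your own. Each camera call takes 0.05 s, during which the arm holds its last target. There are 200 camera calls.

## Task

Set the small rack jack so that its saddle is squarely under the ringed jacking lug on the side of the heavy bench supply; only then pull the lever bar out of its upright holder and push it, bare end first, fully home in the jack's lever socket. Pump the lever, letting it come all the way up between strokes, until the supply's feet on that side are at least 15 mm clear of the bench, and finish with the lever held all the way down in the gripper or under the fingers: a colleague is about to change a foot, so do not let go. Do not shove the supply along the bench or disturb the solder reel and the two small modules.

Things in the scene. Friction and masses are not known exactly. Their poses are not given: they have to be found in the camera images.
- unit: heavy dark steel bench supply, 8 kg, 220 (its x) x 200 (its y) x 148 mm tall with a carrying handle on top to 178 mm, on a steel skid frame with four rubber feet 22 mm high; loose, stands on the bench. Origin: middle of the underside of the feet; z up; its -x side carries the jacking lug, x points away from the lug
- lift_pad (a point): lift point: centre of the flat underside of the jacking lug, 47 mm above the bench at the start, 22 mm out from the case's -x side. The lug is a steel plate 40 mm wide, 6 mm thick, standing 40 mm out of the case; a raised ring (26 mm) on its upper face marks the point from above. Axes as the unit's. It moves up to 10 mm towards the unit as it rises
- near_feet (a point): point midway between the undersides of the two feet on the lug's side (0 above the bench at the start); its height is their clearance
- jack: small grey rack jack, loose, 0.97 kg. Origin: underside of the base under the column; x to the toe and saddle, z up. Base 149 x 66 x 8 mm (x -75 to +74). Column, gripped from above across its flat sides: 40 mm wide in y, x -22 to +14, 115 mm high; rack end 14 x 20 mm at x = 19, top at 125 mm. Hinge pin of the lever along y at x = -34, z = 60 mm. It may tip if the lever is forced (over 15 N)
- saddle (a point): centre of the top face of the jack's saddle, a round disc of 30 mm diameter on the toe, 56 mm in front (+x) of the jack's origin, 40 mm above the bench when down (7 mm below the lift pad). Axes as the jack's
- socket_mouth (a point): centre of the flared mouth of the lever socket, on the socket's axis, 70 mm from the hinge pin. Its own x axis points out of the socket along its axis (away from the toe side, 55 degrees above level at rest). Bore 17 mm square, flared to about 30 mm at the mouth
- socket_floor (a point): centre of the floor of the lever socket, 58 mm inside the mouth, 12 mm from the hinge pin; axes as socket_mouth
- lever (a joint): angle of the lever about its hinge pin, rad: 0 = up at rest (55 degrees above level), grows as it is pressed down, stop at 0.75 (12 degrees above level). A spring brings it back up, also with the bar fitted. About 2 N at the bar's grip to move it empty, 6 to 10 N with the load. The fitted bar has about 0.12 rad of play
- jack_rack (a joint): height of rack and saddle above their lowest place, m. A full stroke of the lever raises it 11 to 13 mm; as the lever comes up it settles on a catch 10 mm above where it was: at about 10, 20, 30, 40 mm (end of travel 44, so four strokes at most). The lever must come up to under 0.1 rad to take the next notch. Three full strokes lift the feet by about 18 mm
- bar: straight lever bar, 250 mm long, 0.14 kg: bare steel rod of 13 mm diameter with a bevelled foot, and a black rubber grip of 18 mm diameter over its upper 100 mm. Origin: centre of its foot (bare end); z along the bar towards the grip. It stands in the holder grip up, leaning up to 0.05 rad
- bar_top (a point): centre of the bar's grip end, 250 mm along the bar from its foot
- holder: upright steel tube fixed to the bench, outer diameter 26, bore 18, 90 mm tall with its floor 8 mm above the bench, on a black round foot of 72 mm diameter; origin in the middle of its underside
- reel: bystander: grey solder reel 62 mm in diameter, 46 mm tall; origin in the middle of its underside
- module_a: bystander: small black potted module 36 x 56 x 30 mm with a white connector on top (39 mm); origin in the middle of its underside
- module_b: bystander: as module_a, beyond the work

How it is judged:
On the way, in this order (a step that is already met when the one before it is completed fails the run):
1. the jack stands on the bench with its saddle under the lift pad (within 12 mm) (horizontal distance between saddle and lift_pad below 0.012 m and height (world z) of each of jack, near_feet below 0.004 m and angle between jack's own z axis and vertical below 0.05 rad), for 0.2 s.
2. the lever bar is home in the lever socket (distance between bar and socket_floor below 0.012 m and angle between the z axis of bar and the x axis of socket_floor, either way round below 0.2 rad), for 0.2 s.
3. the lever has been pumped at least twice and let up, the load resting on the jack (value of joint jack_rack above 0.018 m and value of joint lever below 0.12 rad and contact force between jack_rack and unit above 8 N), for 0.05 s.
At the end, for the whole second after the job is handed in: Fingers hold the lever down (over 0.64 of 0.75 rad, over 1.5 N on the bar); near feet over 15 mm up; lug on the saddle (over 8 N, within 25 mm), arm off the supply; bar foot within 15 mm of the socket floor; jack upright (0.08 rad); supply still (value of joint lever above 0.64 rad and contact force between the fingers and bar above 1.5 N and height (world z) of near_feet above 0.015 m and contact force between jack_rack and unit above 8 N and horizontal distance between saddle and lift_pad below 0.025 m and distance between bar and socket_floor below 0.015 m and angle between jack's own z axis and vertical below 0.08 rad and linear speed of unit below 0.02 m/s and not (contact force between the arm and unit above 0.5 N) and not (contact force between the fingers and unit above 0.5 N)); the arm keeps its last pose, push and grip.
It fails at once if the supply is shoved along the bench or thrown over (distance of unit from where it was at the start of the episode above 0.04 m or angle between unit's own z axis and vertical above 0.3 rad).
It fails at once if the reel or a module is disturbed (moved by more than 30 mm) (distance of any of reel, module_a, module_b from where it was at the start of the episode above 0.03 m).
It also fails if it takes over 72 s, if anything falls off the work surface, if the arm or the gripper's body presses on something with over 40 N, if the wrist force passes 120 N, or if a joint passes its speed limit or range.

## Working session

There is one attempt and no reset: what is moved stays moved. The work goes in short steps, Python scripts to look and compute and a tool call to move; the robot and the scene stay as the last step left them, time stands still between calls to the robot, and variables do not carry over. Pictures are saved under pics/ and viewed, about 8 in all and at most 12, crops included, and the job is handed in when it is done.

Besides the shell and the picture viewer there is one more tool, called after "Call:" as name([rows], argument=value, ...), one row to a line, values as JSON. servo_tool: Moves the arm, as the interface text tells. Its arguments: {"type":"object","properties":{"motion":{"type":"array"},"newtons":{"type":"number"}},"required":["motion"]}

```bash
mkdir -p pics; ls
python3 - <<'E'
from workcell import manip
import cv2, numpy as np
np.set_printoptions(precision=4,suppress=True)
print(manip.observe()); print(manip.grasp_offset)
for n in("scene","top","wrist"):
    i=manip.camera_info(n);print(n,i)
    p,d=manip.camera(n) ; np.savez(f'{n}0.npz',p=p,d=d)
    cv2.imwrite(f'pics/{n}0.png',p[:,:,::-1])
E
```

```text
pics
{'time_s': 0.0, 'qpos': array([-1.336 ,  0.0875,  0.1751,  1.6598,  0.    ,  1.5708]), 'dq': array([ 0.0001, -0.002 ,  0.0004, -0.0006,  0.0013,  0.0004]), 'tau': array([  0.0017, -52.0392,  46.48  ,   0.0164,   0.0002,  -0.    ]), 'eef_pos': array([ 0.1279, -0.5347,  0.2306]), 'orientation': array([[-0.0003,  0.2326, -0.9726],
       [ 0.0013, -0.9726, -0.2326],
       [-1.    , -0.0013, -0.    ]]), 'ft_force': array([ 0.6996, -0.2674, -0.0167]), 'torque': array([-0.0073, -0.0051, -0.0023]), 'grip_width': 0.9967649487310315}
0.0187
scene {'fx': 396.34635484050733, 'fy': 396.34635484050733, 'cx': 319.639956195828, 'cy': 201.93085002037984, 'dist_coeffs': array([-0.0811,  0.    ,  0.    ,  0.    ,  0.    ]), 'world_from_camera': array([[-0.5618,  0.689 , -0.458 ,  0.9692],
       [ 0.8273,  0.4623, -0.3192,  0.2949],
       [-0.0082, -0.5582, -0.8297,  0.9019],
       [ 0.    ,  0.    ,  0.    ,  1.    ]])}
top {'fx': 471.23929928473035, 'fy': 471.23929928473035, 'cx': 318.24844060863705, 'cy': 194.60321627657868, 'dist_coeffs': array([-0.0296,  0.    ,  0.    ,  0.    ,  0.    ]), 'world_from_camera': array([[ 0.0194, -0.9946,  0.1019,  0.4544],
       [-0.9997, -0.0209, -0.0136,  0.0485],
       [ 0.0157, -0.1016, -0.9947,  1.2097],
       [ 0.    ,  0.    ,  0.    ,  1.    ]])}
wrist {'fx': 311.9628214597994, 'fy': 311.9628214597994, 'cx': 324.2041888776233, 'cy': 200.96336474212944, 'dist_coeffs': array([-0.0527,  0.    ,  0.    ,  0.    ,  0.    ]), 'hand_eye': array([[ 0.0016, -0.2834,  0.959 , -0.1425],
       [ 1.    ,  0.    , -0.0017,  0.0004],
       [ 0.0005,  0.959 ,  0.2834, -0.0725],
       [ 0.    ,  0.    ,  0.    ,  1.    ]])}
```

View pics/top0.png

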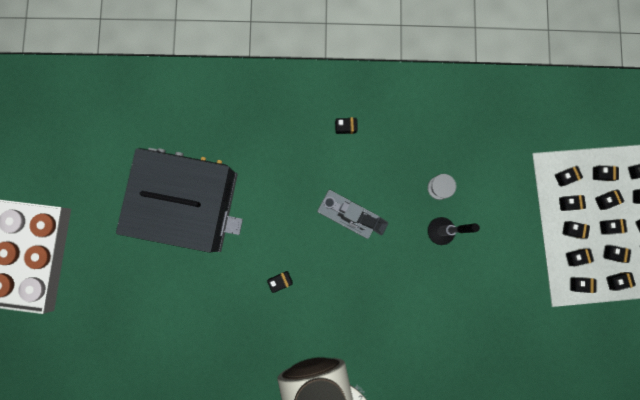

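View pics/scene0.png

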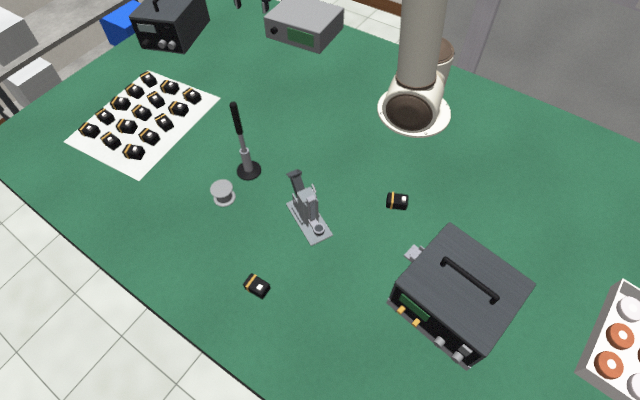

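Top view: supply at px (178,200) with its lug at (232,226), jack at (352,215) with its saddle end at the left (328,203), holder at (441,231), reel (442,186), and modules at (280,282) and (346,125). The scene view agrees. Next I'll measure these from depth.

```bash
cat > h.py <<'E'
from workcell import manip
import cv2, numpy as np
np.set_printoptions(precision=4,suppress=True,linewidth=140)
def info(n):
    i=manip.camera_info(n);K=np.array([[i['fx'],0,i['cx']],[0,i['fy'],i['cy']],[0,0,1]]);return i,K,i['dist_coeffs']
def wfc(n,i):
    if n!='wrist': return i['world_from_camera']
    s=manip.observe();T=np.eye(4);T[:3,:3]=s['orientation'];T[:3,3]=s['eef_pos'];return T@i['hand_eye']
def shot(n,name=None):
    i,K,D=info(n);T=wfc(n,i);p,d=manip.camera(n)
    if name: cv2.imwrite(f'pics/{name}.png',p[:,:,::-1])
    return p,d,T
def cloud(n,d,T):
    i,K,D=info(n);h,w=d.shape;u,v=np.meshgrid(np.arange(w),np.arange(h))
    r=cv2.undistortPoints(np.stack([u,v],-1).reshape(-1,1,2).astype(np.float32),K,D).reshape(h,w,2)
    P=np.dstack([r*d[...,None],d])@T[:3,:3].T+T[:3,3];P[d==0]=np.nan;return P
def ray(n,T,u,v,z):
    i,K,D=info(n);r=cv2.undistortPoints(np.array([[[u,v]]],np.float32),K,D)[0,0]
    g=T[:3,:3]@np.array([r[0],r[1],1]);return T[:3,3]+g*(z-T[2,3])/g[2]
E
python3 - <<'E'
from h import *
for n in('top',):
    a=np.load(n+'0.npz');p,d=a['p'],a['d'];T=wfc(n,info(n)[0]);P=cloud(n,d,T);np.save('P.npy',P)
    print('bench z',[np.nanmedian(P[s][...,2]) for s in (np.s_[80:100,200:300],np.s_[300:350,150:250],np.s_[260:300,420:500])])
    Z=P[...,2]
    def blob(m,nm):
        nl,l,st,c=cv2.connectedComponentsWithStats(m.astype(np.uint8))
        for k in range(1,nl):
            if st[k,4]>25:
                q=P[l==k];r=cv2.minAreaRect(q[:,:2].astype(np.float32)*1000)
                print(nm,st[k],'mean',q.mean(0),'rect',np.round(r[0],1),np.round(r[1],1),round(r[2],1),'zmax',round(np.nanmax(q[:,2]),3))
    R=np.zeros(Z.shape,bool);R[100:300,100:520]=1
    blob(R&(Z>.14)&(Z<.156),'unittop')
    L=np.zeros_like(R);L[210:240,222:250]=1
    blob(L&(Z>.04)&(Z<.065),'lug')
    J=np.zeros_like(R);J[175:250,305:400]=1
    blob(J&(Z>.004)&(Z<.15),'jack');blob(J&(Z>.1),'jackhi');blob(J&(Z>.03)&(Z<.05),'saddle')
    B=np.zeros_like(R);B[170:250,410:520]=1
    blob(B&(Z>.004),'holder/reel');blob(B&(Z>.2),'bar')
    M=np.zeros_like(R);M[105:140,325:370]=1;M[265:300,260:300]=1
    blob(M&(Z>.01),'mod')
p=cv2.imread('pics/top0.png')
cv2.imwrite('pics/c0.png',np.hstack([cv2.resize(p[180:260,215:295],(400,400),interpolation=cv2.INTER_CUBIC),cv2.resize(p[175:255,310:390],(400,400),interpolation=cv2.INTER_CUBIC)]))
E
```

```text
bench z [np.float64(-0.00024216279924860196), np.float64(0.0004777145278704875), np.float64(-4.630753239842633e-05)]
unittop [ 116  148  113  104 8261] mean [0.5451 0.362  0.1481] rect [546.8 363.5] [220.4 203.3] 80.1 zmax 0.155
lug [224 217  19  18 245] mean [0.4939 0.2388 0.0542] rect [493.7 238.9] [37.8 39.6] 80.7 zmax 0.065
jack [ 318  190   70   49 1624] mean [ 0.5239 -0.0494  0.0606] rect [523.5 -61.3] [185.   71.3] 62.6 zmax 0.132
jackhi [340 200  24  23 330] mean [ 0.5308 -0.0442  0.1158] rect [532.2 -43.1] [49.1 40.4] 62.1 zmax 0.13
jackhi [367 217  21  18 222] mean [ 0.4991 -0.107   0.1132] rect [ 499.2 -105.7] [42.  34.8] 66.0 zmax 0.132
saddle [324 197  17  15 143] mean [0.5533 0.     0.0381] rect [553.8  -2.5] [43.2 28.1] 71.8 zmax 0.046
holder/reel [428 174  28  26 504] mean [ 0.6021 -0.2788  0.0411] rect [ 604.  -280.3] [58.2 59.8] 43.0 zmax 0.053
holder/reel [427 215  53  32 753] mean [ 0.491  -0.2794  0.0772] rect [ 491.8 -285.6] [69.2 71. ] 49.4 zmax 0.261
bar [462 223  18  10 136] mean [ 0.4913 -0.281   0.2403] rect [ 491.7 -283.7] [17.3 17. ] 58.6 zmax 0.261
mod [335 117  23  17 328] mean [ 0.7562 -0.0359  0.0292] rect [757.8 -36.2] [36.4 56. ] 3.1 zmax 0.042
mod [267 271  26  22 342] mean [0.3574 0.1235 0.0302] rect [357.  123.9] [36.3 55.9] 24.7 zmax 0.043
```

View pics/c0.png

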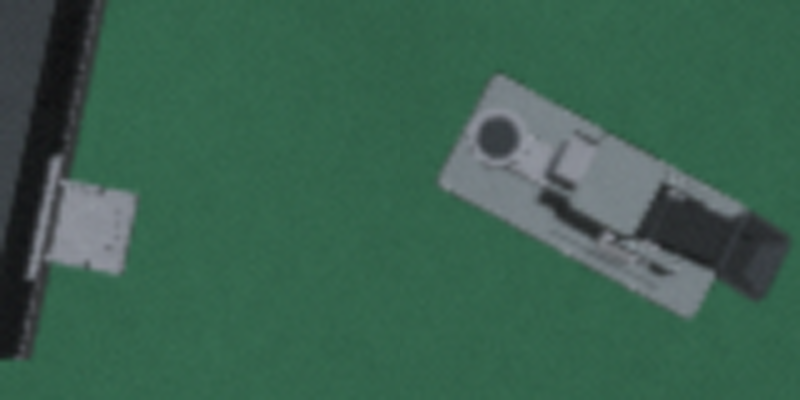

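Left crop: the lug plate, a 38x40 mm blob at about (232,226). Right crop: the saddle disc at full px (329.4,202.4), the column behind it, and the dark socket flare at the right end.

Run:
```python
from h import *
P=np.load('P.npy');Z=P[...,2];T=wfc('top',info('top')[0])
s=ray('top',T,329.4,202.4,.04);print('saddle',s)
J=np.zeros(Z.shape,bool);J[175:250,305:400]=1
for lo,hi in((.005,.012),(.108,.119),(.12,.13)):
    q=P[J&(Z>lo)&(Z<hi)];print(lo,len(q),q.mean(0),cv2.minAreaRect(q[:,:2].astype(np.float32)*1000))
# unit yaw via line fits on top-face rect, lug centre
R=np.zeros(Z.shape,bool);R[100:300,100:240]=1
m=R&(Z>.144)&(Z<.152);print(cv2.minAreaRect(P[m][:,:2].astype(np.float32)*1000))
B=np.zeros(Z.shape,bool);B[200:250,410:520]=1
for lo,hi in((.085,.11),(.11,.15),(.15,.2),(.2,.25),(.25,.27)):
    q=P[B&(Z>lo)&(Z<hi)];print('bar',lo,len(q),q.mean(0))
```

```text
saddle [0.5553 0.0043 0.04  ]
0.005 585 [ 0.5286 -0.0343  0.0078] ((535.4536743164062, -54.67793273925781), (189.7901611328125, 240.1395263671875), 1.0659821033477783)
0.108 386 [ 0.5188 -0.0667  0.1137] ((511.8161926269531, -70.35197448730469), (116.78772735595703, 48.92790603637695), 60.652957916259766)
0.12 92 [ 0.5237 -0.0609  0.1252] ((515.7769165039062, -66.70328521728516), (102.53570556640625, 34.08300018310547), 67.43638610839844)
((546.6241455078125, 363.59124755859375), (220.1441192626953, 202.38502502441406), 80.30070495605469)
bar 0.085 59 [ 0.4916 -0.2804  0.0923]
bar 0.11 27 [ 0.4911 -0.2797  0.1286]
bar 0.15 47 [ 0.4911 -0.278   0.1781]
bar 0.2 69 [ 0.491  -0.2783  0.2245]
bar 0.25 67 [ 0.4917 -0.2839  0.2566]
```

Call:
servo_tool([
  [[0, -0.04, -0.035], 0, 0],
  [[0, -0.04, -0.035], 0, 0],
  [[0, -0.04, -0.035], 0, 0],
  [[0, -0.04, -0.035], 0, 0],
  [[0, -0.04, -0.035], 0, 0],
  [[0, -0.04, -0.035], 0, 0],
  [[0, -0.045, -0.035], 0, 0],
  [[0, -0.02, -0.05], 0, 0],
  [[0, -0.02, -0.05], 0, 0],
  [[0, -0.02, -0.05], 0, 0],
  [[0, -0.02, -0.05], 0, 0],
  [[0, -0.014, -0.05], 0, 0],
  [[0, 0, 0], -10, 0],
  [[0, 0, 0], -10, 0],
  [[0, 0, 0], -10, 0],
  [[0, 0, 0], -10, 0],
  [[0, 0, 0], -9.1, 0],
  [[0, 0, 0], 0, 0],
], newtons=60)

```text
time_s: 2.4
eef_pos: [0.5211, -0.0511, 0.2311]
orientation: [[-0.0, 0.887, -0.462], [0.0, -0.462, -0.887], [-1.0, -0.0, 0.0]]
ft_force: [0.3, -0.2, -0.1]
grip_width: 1.0
```

Run:
```python
from h import *
p,d,T=shot('wrist','w1');P=cloud('wrist',d,T);Z=P[...,2]
np.save('Pw.npy',P)
J=(abs(P[...,0]-.53)<.12)&(abs(P[...,1]+.05)<.12)
for lo,hi in((.005,.012),(.035,.043),(.112,.118),(.121,.128)):
    m=J&(Z>lo)&(Z<hi);n,l,st,c=cv2.connectedComponentsWithStats(m.astype(np.uint8))
    for k in range(1,n):
        if st[k,4]>150:
            q=P[l==k];r=cv2.minAreaRect(q[:,:2].astype(np.float32)*1000);print(lo,st[k],q.mean(0),np.round(r[0],1),np.round(r[1],1),round(r[2],1))
```

```text
0.005 [ 302   98   58  124 2327] [ 0.5484 -0.0145  0.0078] [532.7 -44.6] [147.2  66. ] 62.5
0.035 [317 100  29  30 673] [0.5586 0.0051 0.04  ] [558.5   4.9] [29.2 29. ] 62.6
0.112 [ 310  167   46   40 1650] [ 0.5311 -0.0479  0.1145] [531.4 -47.5] [34.7 39.2] 63.0
0.121 [321 155  25  17 424] [ 0.5418 -0.0274  0.1247] [541.7 -27.6] [13.1 19.4] 62.9
0.121 [313 250  40  16 213] [ 0.5043 -0.0995  0.1246] [ 502.9 -102.2] [14.7 34.7] 66.8
```

View pics/w1.png

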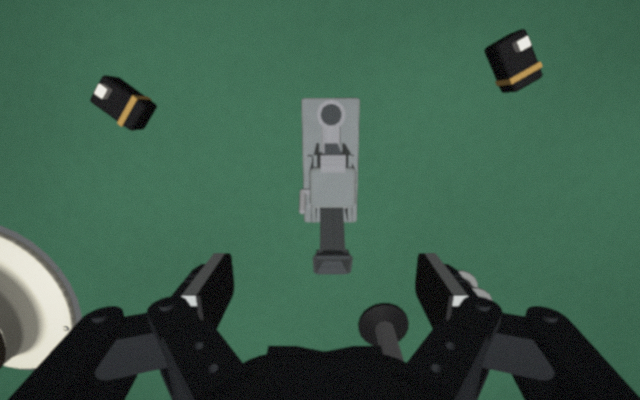

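Wrist view: the jack is upright in the image, with the saddle at (331,114), column at (333,187) and socket mouth at (333,262). I'll go down on the column and grip it.

Call:
servo_tool([
  [[0.02, 0.0074, -0.0073], 0, 0],
  [[0.035, 0, 0], 0, 0],
  [[0.035, 0, 0], 0, 0],
  [[0.03, 0, 0], 0, 0],
  [[0.02, 0, 0], 0, 0],
  [[0.011, 0, 0], 0, 0],
  [[0, 0, 0], 0, 120],
  [[0, 0, 0], 0, 180],
  [[0, 0, 0], 0, 255],
  [[0, 0, 0], 0, 255],
  [[0, 0, 0], 0, 255],
  [[0, 0, 0], 0, 255],
  [[-0.01, 0, 0], 0, 255],
  [[-0.01, 0, 0], 0, 255],
  [[0, 0, 0], 0, 255],
], newtons=60)

```text
time_s: 4.32
eef_pos: [0.5315, -0.0482, 0.101]
orientation: [[0.001, 0.887, -0.461], [-0.0, -0.461, -0.887], [-1.0, 0.001, -0.0]]
ft_force: [1.2, -0.2, -9.7]
grip_width: 0.459
```

```bash
cat >> h.py <<'E'
def comps(P,c,r,bands,mn=100):
    Z=P[...,2];J=(abs(P[...,0]-c[0])<r)&(abs(P[...,1]-c[1])<r)
    for lo,hi in bands:
        m=J&(Z>lo)&(Z<hi);n,l,st,_=cv2.connectedComponentsWithStats(m.astype(np.uint8))
        for k in range(1,n):
            if st[k,4]>mn:
                q=P[l==k];R=cv2.minAreaRect(q[:,:2].astype(np.float32)*1000);print(lo,st[k],q.mean(0),np.round(R[0],1),np.round(R[1],1),round(R[2],1))
E
python3 - <<'E'
from h import *
s=manip.observe();print(s['eef_pos'],s['grip_width'],s['ft_force'],s['time_s'])
p,d,T=shot('wrist','w2');P=cloud('wrist',d,T)
comps(P,(.54,-.03),.13,((.02,.04),(.05,.064),(.13,.139),(.14,.15)))
E
```

```text
[ 0.5315 -0.0482  0.101 ] 0.4587946114826994 [ 1.1515 -0.2313 -9.6946] 4.325
0.02 [ 274  102   98  140 5779] [ 0.5507 -0.0092  0.0277] [543.5 -24.5] [101.4  66.4] 62.7
0.05 [ 298  106   51   85 2691] [0.5565 0.     0.0578] [553.7  -5.3] [51.6 29. ] 62.9
0.13 [306 226  38   8 232] [ 0.5461 -0.022   0.1368] [545.9 -21.9] [ 2.4 13.7] 63.9
0.13 [ 241  248  167   82 6850] [ 0.5321 -0.0478  0.1342] [532.4 -47.7] [37.2 66.7] 62.4
0.14 [ 296  232   58   43 2375] [ 0.543  -0.0276  0.1442] [542.6 -28.4] [15.3 20.1] 63.1
0.14 [209 279  65  39 680] [ 0.511  -0.0267  0.146 ] [510.7 -28.9] [15.7 24.7] 34.1
0.14 [375 278  45  40 499] [ 0.5596 -0.051   0.1457] [555.3 -53.4] [21.6 10.6] 27.0
0.14 [420 293  20  13 175] [ 0.5688 -0.0594  0.1473] [569.  -59.5] [2.7 7.5] 46.2
```

Call:
servo_tool([
  [[-0.03, 0, 0], -8.9, 255],
  [[-0.03, 0, 0], -8.9, 255],
  [[-0.02, -0.02, -0.035], 0, 255],
  [[-0.02, -0.02, -0.035], 0, 255],
  [[0, -0.02, -0.035], 0, 255],
  [[0, -0.02, -0.035], 0, 255],
  [[0, -0.005, -0.0145], 0, 255],
  [[0, 0, 0], 0, 255],
  [[0, 0, 0], 0, 255],
])

```text
time_s: 5.5
eef_pos: [0.4734, 0.1179, 0.2]
orientation: [[-0.0, 0.986, -0.168], [-0.001, -0.168, -0.986], [-1.0, -0.0, 0.001]]
ft_force: [0.5, -0.1, -9.0]
grip_width: 0.457
```

Run:
```python
from h import *
s=manip.observe();print(s['eef_pos'],s['ft_force'],s['time_s'])
p,d,T=shot('wrist','w3');P=cloud('wrist',d,T)
comps(P,(.5,.24),.1,((.045,.062),),50)
comps(P,(.48,.15),.09,((.145,.165),(.235,.25),),50)
```

```text
[0.4734 0.1179 0.2   ] [ 0.4783 -0.1399 -9.0277] 5.5
0.045 [244  15  58  12 299] [0.4558 0.2685 0.0532] [455.2 268.9] [ 4.5 49.6] 73.9
0.045 [364  16  86   8 451] [0.5654 0.2503 0.0532] [565.8 250.4] [ 2.4 69.4] 79.9
0.045 [ 303   21   47   50 2125] [0.496  0.2398 0.0537] [495.9 239.7] [36.7 39.8] 80.5
0.045 [352  21  11   6  54] [0.5245 0.2529 0.0545] [524.4 252.9] [1. 9.] 78.7
0.145 [ 297  109   56   98 3259] [0.4819 0.1648 0.1549] [481.2 161.1] [56.7 32.5] 80.9
0.235 [ 296  225   58   49 2533] [0.4781 0.1415 0.2422] [478.  140.7] [16.5 20.1] 79.8
0.235 [ 209  273   68   54 1167] [0.4492 0.1296 0.243 ] [449.5 126.8] [18.2 28.3] 41.9
0.235 [372 273  48  54 976] [0.4986 0.1214 0.2422] [495.9 116.9] [27.4 12.3] 52.0
0.235 [176 287  32   7  87] [0.4317 0.1373 0.2483] [431.  137.6] [ 1.9 10.8] 80.6
0.235 [441 287  34   8  96] [0.5201 0.1221 0.2482] [521.4 122. ] [ 2.1 11.9] 78.9
0.235 [420 293  21  15 213] [0.5122 0.1184 0.2467] [512.3 118.4] [8.1 3.2] 4.7
```

View pics/w3.png

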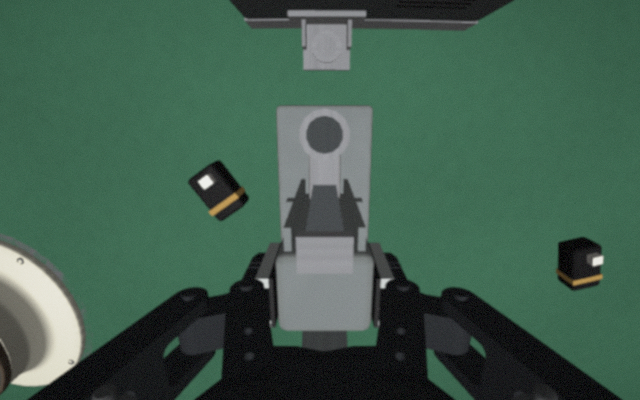

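Wrist view: the ring is at (325.5,46), and the saddle (carried 120 mm up) is at (324.5,134.5), well aligned with it. I'll turn both into positions.

Run:
```python
from h import *
s=manip.observe();T=wfc('wrist',info('wrist')[0])
a=ray('wrist',T,325.5,46,.054);b=ray('wrist',T,324.5,134.5,.16);print(a,b)
R=s['orientation'];print(R.T@(a-b),'lug tool delta', 'expected saddle', R.T@(b-s['eef_pos']))
```

```text
[0.4959 0.2402 0.054 ] [0.4839 0.1749 0.16  ]
[ 0.106   0.0009 -0.0665] lug tool delta expected saddle [ 0.04    0.0007 -0.058 ]
```

Call:
servo_tool([
  [[0.03, 0.001, 0], 0, 255],
  [[0.03, 0, 0], 0, 255],
  [[0.03, 0, 0], 0, 255],
  [[0.02, 0, 0], 0, 255],
  [[0.006, 0, 0], 0, 255],
  [[0, 0, -0.016], 0, 255],
  [[0, 0, -0.02], 0, 255],
  [[0, 0, -0.015], 0, 255],
  [[0, 0, -0.01], 0, 255],
  [[0, 0, -0.005], 0, 255],
  [[0, 0, 0], 0, 255],
  [[0.002, 0, 0], 0, 255],
  [[0.0015, 0, 0], 0, 255],
  [[0, 0, 0], 0, 255],
])

```text
time_s: 7.3
eef_pos: [0.4853, 0.1827, 0.0826]
orientation: [[0.001, 0.986, -0.168], [0.0, -0.168, -0.986], [-1.0, 0.001, -0.0]]
ft_force: [-6.5, -5.2, 5.4]
grip_width: 0.455
```

Run:
```python
from h import *
s=manip.observe();print(s['eef_pos'],s['ft_force'],s['time_s'])
p,d,T=shot('wrist','w4');P=cloud('wrist',d,T)
a=np.load('top0.npz');t,dt,Tt=shot('top','t4');Q=cloud('top',dt,Tt)
cv2.imwrite('pics/c4.png',np.hstack([p[:,:,::-1],cv2.copyMakeBorder(cv2.resize(t[185:265,215:247,::-1],(160,400)),0,0,0,0,0)]))
```

```text
[0.4853 0.1827 0.0826] [-6.5379 -5.1992  5.4227] 7.3
```

View pics/c4.png

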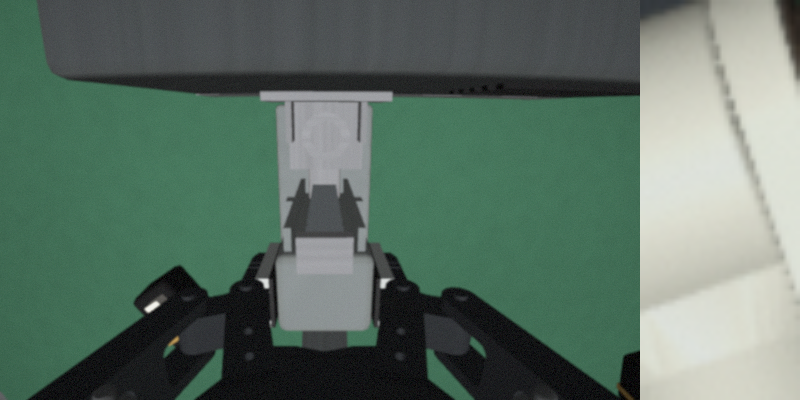

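The saddle sits under the ring: the ring is at (325,134), and the rigidly carried saddle was at (324.5,134.5). Next I release, rise and go over to the bar.

Call:
servo_tool([
  [[0, 0, 0], 0, 200],
  [[0, 0, 0], 0, 120],
  [[0, 0, 0], 0, 60],
  [[0, 0, 0], 0, 0],
  [[0, 0, 0], 0, 0],
  [[-0.02, 0, 0], 0, 0],
  [[-0.04, 0, 0], 0, 0],
  [[-0.05, 0, 0], 0, 0],
  [[-0.05, 0, 0], 0, 0],
  [[-0.05, 0, 0], 0, 0],
  [[-0.05, 0, 0], 0, 0],
  [[0, 0.011, 0.057], 0, 0],
  [[0, 0.011, 0.057], 0, 0],
  [[0, 0.011, 0.057], 0, 0],
  [[0, 0.011, 0.057], 0, 0],
  [[0, 0.011, 0.057], 0, 0],
  [[0, 0.011, 0.057], 0, 0],
  [[0, 0.011, 0.057], 0, 0],
  [[0, 0.009, 0.057], 0, 0],
  [[0, 0, 0], 0, 0],
])

```text
time_s: 9.9
eef_pos: [0.4932, -0.284, 0.3393]
orientation: [[-0.002, 0.985, -0.172], [0.001, -0.172, -0.985], [-1.0, -0.002, -0.0]]
ft_force: [0.1, -0.5, 0.1]
grip_width: 1.002
```

Run:
```python
from h import *
s=manip.observe();print(s['eef_pos'],s['ft_force'],s['time_s'])
p,d,T=shot('wrist','w5');P=cloud('wrist',d,T)
comps(P,(.49,-.28),.06,((.085,.1),(.12,.16),(.2,.25),(.25,.27),),50)
t,dt,Tt=shot('top','t5');Q=cloud('top',dt,Tt)
print('top jack');comps(Q,(.49,.18),.1,((.005,.012),(.108,.119),(.121,.13)),25);comps(Q,(.5,.24),.04,((.045,.06),),25)
cv2.imwrite('pics/c5.png',np.hstack([p[:,:,::-1],cv2.resize(t[185:265,215:247,::-1],(160,400))]))
```

```text
[ 0.4932 -0.284   0.3393] [ 0.137  -0.4875  0.0579] 9.9
0.085 [315 159  20  17 122] [ 0.4942 -0.2818  0.0891] [ 493.7 -282.9] [20.  24.4] 78.9
0.12 [320 168  11   7  51] [ 0.4949 -0.2794  0.1337] [ 494.9 -280.1] [ 3.8 11.7] 76.6
0.2 [314 182  22  21 283] [ 0.4951 -0.278   0.2274] [ 495.3 -279.5] [ 6.7 17.3] 74.8
0.25 [314 196  23  24 430] [ 0.494  -0.2837  0.2569] [ 494.1 -284.5] [16.9 16.9] 81.0
top jack
0.005 [232 213  58  16 207] [0.5105 0.1809 0.0082] [507.2 178.5] [147.4  22.2] 80.9
0.005 [228 231  28  12 131] [0.4655 0.2267 0.0082] [468.6 224.2] [72.  22.6] 80.8
0.005 [271 238  15  11  63] [0.4504 0.1286 0.0083] [449.1 134.1] [40.8 22. ] 66.8
0.108 [242 220  22  19 265] [0.4829 0.1797 0.1146] [483.8 183.6] [44.6 39.5] 79.8
0.108 [279 228  14  16  89] [0.4715 0.1041 0.1123] [471.6 107.4] [25.5 35.2] 77.9
0.121 [241 223   8   9  55] [0.487  0.202  0.1253] [486.8 201.8] [14.2 19.3] 82.9
0.045 [225 217  18  18 234] [0.4939 0.2385 0.0537] [494.  239.3] [36.7 39.6] 79.9
```

View pics/c5.png

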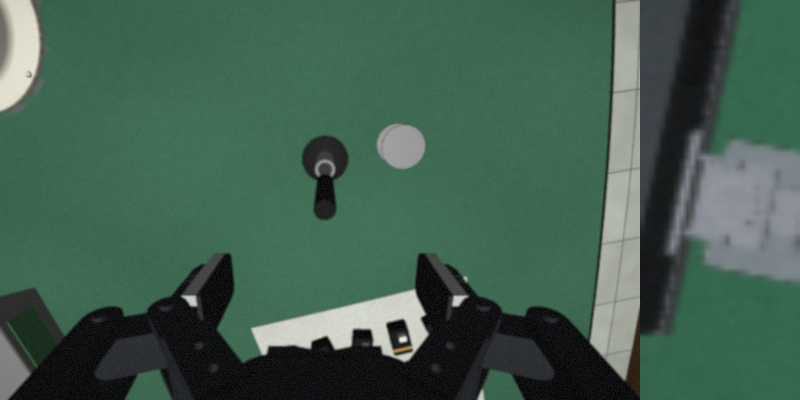

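Wrist view: the bar's top is at (325,210), its tube at (325,168), and the reel at (402,146) is well clear. The top crop shows the jack's toe under the lug. Measured from the top camera, the saddle is about 1-2 mm from the pad. Now I grip the bar.

Call:
servo_tool([
  [[0.03, 0.001, 0], 0, 0],
  [[0.04, 0, 0], 0, 0],
  [[0.035, 0, 0], 0, 0],
  [[0.02, 0, 0], 0, 0],
  [[0, 0, 0], 0, 150],
  [[0, 0, 0], 0, 200],
  [[0, 0, 0], 0, 255],
  [[0, 0, 0], 0, 255],
  [[0, 0, 0], 0, 255],
  [[0, 0, 0], 0, 255],
  [[-0.01, 0, 0], 0, 255],
  [[-0.025, 0, 0], 0, 255],
  [[-0.03, 0, 0], 0, 255],
  [[-0.025, 0, 0], 0, 255],
  [[-0.01, 0, 0], 0, 255],
  [[0, 0, 0], 0, 255],
  [[0, 0, 0], 0, 255],
], newtons=40)

```text
time_s: 12.12
eef_pos: [0.4945, -0.2807, 0.3146]
orientation: [[-0.001, 0.986, -0.168], [0.001, -0.168, -0.986], [-1.0, -0.002, -0.001]]
ft_force: [-0.8, 0.5, -0.9]
grip_width: 0.202
```

```bash
cat >> h.py <<'E'
def barfit(tag=''):
    """bar points from top+scene cameras below the fingers; PCA line"""
    s=manip.observe();e=s['eef_pos'];out=[]
    for n in('scene','top'):
        p,d,T=shot(n,tag+n);P=cloud(n,d,T);out.append((P,p))
    return s,out
E
python3 - <<'E'
from h import *
s,o=barfit('b6');print(s['eef_pos'],s['grip_width'],s['ft_force'],s['time_s'])
P,p=o[0];q=P.reshape(-1,3);e=s['eef_pos']
m=(np.hypot(q[:,0]-e[0],q[:,1]-e[1])<.05)&(q[:,2]>.1)&(q[:,2]<e[2]-.01)
q=q[m]
for z in np.arange(.1,.31,.015):
    w=q[abs(q[:,2]-z)<.0075];print(round(z,3),len(w),w.mean(0) if len(w) else '')
E
```

```text
[ 0.4945 -0.2807  0.3146] 0.20153446334168962 [-0.8146  0.4813 -0.9428] 12.125
0.1 2 [ 0.4955 -0.2822  0.1063]
0.115 12 [ 0.4985 -0.2819  0.1149]
0.13 20 [ 0.4977 -0.2802  0.1295]
0.145 20 [ 0.4976 -0.2808  0.1441]
0.16 20 [ 0.4981 -0.281   0.1596]
0.175 20 [ 0.498  -0.2818  0.1744]
0.19 25 [ 0.4978 -0.2812  0.19  ]
0.205 22 [ 0.4974 -0.281   0.2055]
0.22 24 [ 0.4972 -0.2815  0.2192]
0.235 30 [ 0.4977 -0.2819  0.2351]
0.25 23 [ 0.4976 -0.282   0.2499]
0.265 35 [ 0.499  -0.281   0.2659]
0.28 36 [ 0.4989 -0.2811  0.2797]
0.295 41 [ 0.5002 -0.2804  0.2951]
```

The bar is out: foot at z of about 0.107 and 207 mm below the TCP. The tool can't tilt, so I'll lean the bar's foot against the outside of the fixed holder tube to swing it in the pads to about 35° from vertical, which is the socket's slope.

Call:
servo_tool([
  [[0, 0, -0.015], 0, 255],
  [[0, 0, -0.012], 0, 255],
  [[0.02, 0, 0], 0, 255],
  [[0.02, 0, 0], 0, 255],
  [[0, 0, 0.015], 0, 255],
  [[0, 0, 0.017], 0, 255],
  [[0.003, 0, 0.018], 0, 255],
  [[0.005, 0, 0.02], 0, 255],
  [[0.007, 0, 0.0207], 0, 255],
  [[0.008, 0, 0.018], 0, 255],
  [[0.01, 0, 0.017], 0, 255],
  [[0.001, 0, 0.002], 0, 255],
  [[0, 0, 0], 0, 255],
  [[-0.02, 0, -0.01], 0, 255],
  [[-0.03, 0, 0], 0, 255],
  [[0, 0, 0], 0, 255],
  [[0, 0, 0], 0, 255],
])

```text
time_s: 14.35
eef_pos: [0.4796, -0.3701, 0.2912]
orientation: [[-0.0, 0.986, -0.167], [-0.0, -0.167, -0.986], [-1.0, -0.0, 0.0]]
ft_force: [0.4, -0.6, -3.2]
grip_width: 0.2
```

```bash
cat >> h.py <<'E'
def bar(tag,zmin=.1,view=False):
    """bar axis in tool frame from the scene depth: rows tool x,y,z"""
    s=manip.observe();p,d,T=shot('scene',tag);P=cloud('scene',d,T).reshape(-1,3)
    R=s['orientation'];q=(P-s['eef_pos'])@R
    m=(abs(q[:,1])<.03)&(q[:,0]>.005)&(q[:,0]<.25)&(abs(q[:,2])<.22)&(P[:,2]>zmin)
    q=q[m];print(s['eef_pos'],s['grip_width'],s['ft_force'],s['time_s'],len(q))
    for x in np.arange(.01,.25,.02):
        w=q[abs(q[:,0]-x)<.01]
        if len(w)>3: print(round(x,3),len(w),np.median(w,0),w[:,2].min(),w[:,2].max())
    print('foot x max',q[:,0].max()); return q
E
python3 - <<'E'
from h import *
q=bar('b7')
E
```

```text
[ 0.4796 -0.3701  0.2912] 0.19997450867996305 [ 0.3702 -0.6417 -3.1716] 14.35 441
0.01 51 [ 0.0122  0.0047 -0.0269] -0.03579246826744882 -0.014282464365854973
0.03 80 [ 0.0299  0.006  -0.038 ] -0.0475623888904174 -0.02313522870539233
0.05 50 [ 0.0509  0.0039 -0.0501] -0.060900548670040466 -0.0398203375363173
0.07 55 [ 0.0703  0.004  -0.064 ] -0.07797893757457999 -0.048935994702232116
0.09 49 [ 0.0901  0.0033 -0.0779] -0.08803262821126662 -0.06744099607938307
0.11 50 [ 0.1093  0.0037 -0.0915] -0.10323380983499614 -0.08226357668314487
0.13 44 [ 0.1294  0.0038 -0.1049] -0.11354321760785355 -0.09407086565832055
0.15 45 [ 0.1513  0.0043 -0.1182] -0.12806269745725454 -0.10617591629160045
0.17 17 [ 0.1645  0.0063 -0.1278] -0.13179669985042647 -0.12146632885030852
foot x max 0.16861514733824381
```

View pics/b7.png

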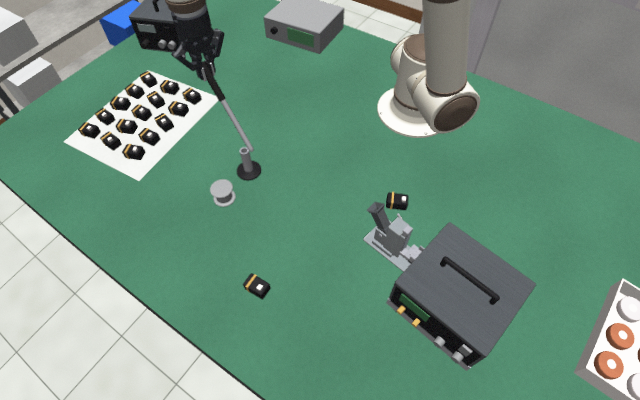

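The bar now leans about 33° off vertical in the pads, and its foot (248,150) is free above the holder. The jack stands at the supply with the lever up at (380,215). I carry the foot to a point 40 mm out along the socket axis and look.

Call:
servo_tool([
  [[-0.0286, 0, 0], 0, 255],
  [[0, -0.0124, -0.047], 0, 255],
  [[0, -0.0124, -0.047], 0, 255],
  [[0, -0.0124, -0.047], 0, 255],
  [[0, -0.0124, -0.047], 0, 255],
  [[0, -0.0124, -0.047], 0, 255],
  [[0, -0.0125, -0.047], 0, 255],
  [[0, -0.0125, -0.0466], 0, 255],
  [[0, 0, 0], 0, 255],
  [[0, 0, 0], 0, 255],
])

```text
time_s: 15.65
eef_pos: [0.4486, -0.0317, 0.3197]
orientation: [[-0.001, 0.986, -0.167], [-0.0, -0.167, -0.986], [-1.0, -0.001, 0.0]]
ft_force: [-0.9, 0.3, -1.1]
grip_width: 0.198
```

Run:
```python
from h import *
q=bar('b8',.14)
p,d,T=shot('wrist','w8');P=cloud('wrist',d,T);s=manip.observe()
comps(P,(.475,.11),.05,((.105,.116),(.116,.135),),30)
b=cv2.imread('pics/b8.png')
cv2.imwrite('pics/c8.png',np.hstack([p[60:360,120:520,::-1],cv2.resize(b[140:290,300:500],(400,300),interpolation=cv2.INTER_CUBIC)]))
```

```text
[ 0.4486 -0.0317  0.3197] 0.19789512984717839 [-0.9397  0.3395 -1.1274] 15.65 518
0.01 69 [ 0.013   0.0071 -0.026 ] -0.03406645909902538 -0.009649540350501981
0.03 88 [ 0.0299  0.0068 -0.0383] -0.04793838211429228 -0.02244758675247473
0.05 62 [ 0.0501  0.0068 -0.05  ] -0.058794066024746336 -0.036435296974558884
0.07 62 [ 0.0695  0.0056 -0.0631] -0.07262892607401826 -0.04854475955655031
0.09 56 [ 0.0906  0.0055 -0.0773] -0.0861287475268785 -0.06049682198841406
0.11 57 [ 0.1101  0.0054 -0.0904] -0.10025274629566168 -0.07663370709923537
0.13 53 [ 0.1292  0.0044 -0.1034] -0.11275078618111121 -0.09029384464760166
0.15 56 [ 0.1504  0.0049 -0.1172] -0.12802335737122533 -0.10462152623468655
0.17 15 [ 0.1639  0.0058 -0.1268] -0.12954774160855728 -0.11854944339480303
foot x max 0.16830932896257675
0.105 [314  13  22   4  62] [0.4771 0.1316 0.1082] [477.1 131.9] [ 4.7 21.5] 80.5
0.105 [308  26  34  26 383] [0.4727 0.1056 0.1105] [473.1 108.4] [23.3 34.2] 80.4
0.116 [307  16  36  27 453] [0.4743 0.1185 0.1233] [474.4 116.3] [24. 35.] 80.1
```

View pics/c8.png

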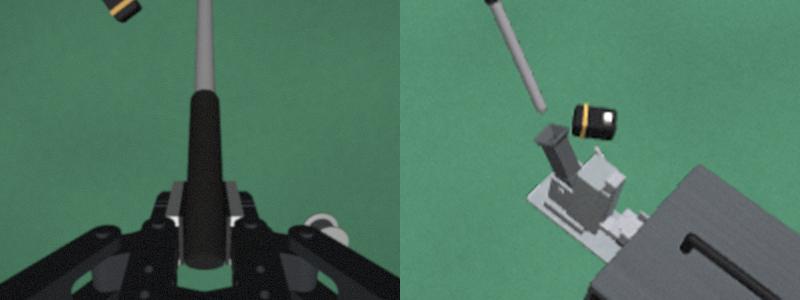

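The scene crop shows the bar in line with the flare. The wrist depth puts the mouth at about (0.474, 0.113, 0.117), as predicted. I push along the socket axis.

Call:
servo_tool([
  [[0.0164, 0, -0.0115], 0, 255],
  [[0.0123, 0, -0.0086], 0, 255],
  [[0.0082, 0, -0.0057], 0, 255],
  [[0.0082, 0, -0.0057], 0, 255],
  [[0.0082, 0, -0.0057], 0, 255],
  [[0.0082, 0, -0.0057], 0, 255],
  [[0, 0, 0], 0, 255],
])

```text
time_s: 16.62
eef_pos: [0.4557, 0.011, 0.2581]
orientation: [[-0.001, 0.986, -0.167], [0.0, -0.167, -0.986], [-1.0, -0.001, 0.0]]
ft_force: [-0.1, -1.1, -3.4]
grip_width: 0.201
```

Run:
```python
from h import *
q=bar('b9',.14)
t,dt,Tt=shot('top','t9');Q=cloud('top',dt,Tt)
comps(Q,(.49,.2),.06,((.121,.13),),20)
b=cv2.imread('pics/b9.png')
cv2.imwrite('pics/c9.png',cv2.resize(b[120:290,300:500],(600,510),interpolation=cv2.INTER_CUBIC))
```

```text
[0.4557 0.011  0.2581] 0.20080221397007297 [-0.0663 -1.1459 -3.3756] 16.625 338
0.01 59 [ 0.0118  0.0061 -0.0259] -0.03565076105079037 -0.013726666976194127
0.03 75 [ 0.0305  0.0062 -0.037 ] -0.04723264097050801 -0.0222233504269195
0.05 55 [ 0.0511  0.0052 -0.0489] -0.058032234289534884 -0.03537284083921654
0.07 54 [ 0.0711  0.0048 -0.0617] -0.07190671312455506 -0.04972961562542989
0.09 47 [ 0.0893  0.005  -0.0745] -0.08381721712541164 -0.060306400047194876
0.11 48 [ 0.1083  0.0047 -0.087 ] -0.09641097870038955 -0.07571128399603566
foot x max 0.1172350719190101
0.121 [241 223   8   9  54] [0.4868 0.202  0.1247] [486.9 202. ] [14.2 19.4] 82.7
```

View pics/c9.png

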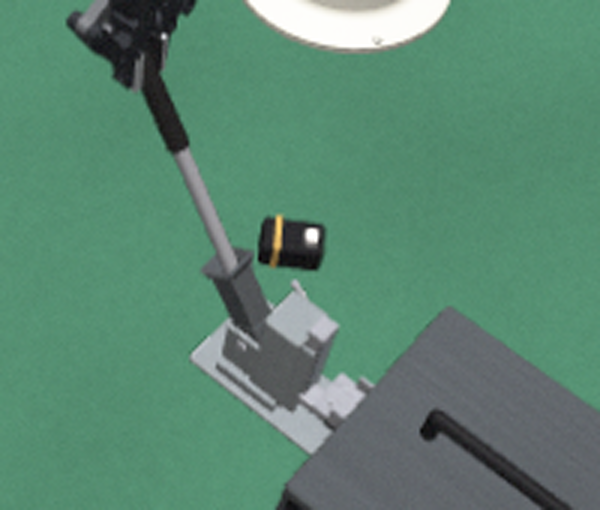

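The foot is in the socket about 35 mm deep, and the jack hasn't moved (rack top at 486.9/202.0 as before). I continue home.

Call:
servo_tool([
  [[0.0041, 0, -0.0029], 0, 255],
  [[0.0041, 0, -0.0029], 0, 255],
  [[0.0041, 0, -0.0029], 0, 255],
  [[0.0041, 0, -0.0029], 0, 255],
  [[0.0016, 0, -0.0011], 0, 255],
  [[0, 0, 0], 0, 255],
])

```text
time_s: 17.48
eef_pos: [0.4582, 0.0218, 0.2432]
orientation: [[0.004, 0.986, -0.168], [-0.004, -0.168, -0.986], [-1.0, 0.004, 0.003]]
ft_force: [-3.3, -12.4, 15.1]
grip_width: 0.196
```

Call:
servo_tool([
  [[0.0016, 0, -0.0011], 0, 255],
  [[0.0016, 0, -0.0011], 0, 255],
  [[0, 0, 0], 0, 255],
])

```text
time_s: 17.85
eef_pos: [0.4589, 0.0221, 0.2429]
orientation: [[0.008, 0.986, -0.169], [-0.007, -0.169, -0.986], [-1.0, 0.009, 0.006]]
ft_force: [-7.5, -25.1, 35.4]
grip_width: 0.2
```

Call:
servo_tool([
  [[-0.0033, 0, 0.0023], 0, 255],
  [[-0.0016, 0, 0.0011], 0, 255],
  [[0, 0, 0], 0, 255],
])

```text
time_s: 18.23
eef_pos: [0.4579, 0.0215, 0.2433]
orientation: [[0.001, 0.986, -0.168], [-0.001, -0.168, -0.986], [-1.0, 0.001, 0.001]]
ft_force: [-2.5, -7.6, 7.3]
grip_width: 0.197
```

Run:
```python
from h import *
q=bar('b10',.12)
t,dt,Tt=shot('top','t10');Q=cloud('top',dt,Tt)
comps(Q,(.49,.2),.06,((.121,.13),),20);comps(Q,(.5,.24),.04,((.045,.06),),25)
comps(Q,(.545,.36),.15,((.144,.152),),500)
P=cloud('scene',*shot('scene')[1:]);
b=cv2.imread('pics/b10.png')
cv2.imwrite('pics/c10.png',cv2.resize(b[120:290,300:500],(600,510),interpolation=cv2.INTER_CUBIC))
```

```text
[0.4579 0.0215 0.2433] 0.19675274055282377 [-2.5046 -7.6312  7.3331] 18.225 443
0.01 54 [ 0.0118  0.0065 -0.0254] -0.03256044270765072 -0.011657226112128204
0.03 77 [ 0.0296  0.0055 -0.0361] -0.04580092293483217 -0.02157040512198732
0.05 54 [ 0.0506  0.0045 -0.0479] -0.05662304579707334 -0.03567115026082374
0.07 55 [ 0.0713  0.0044 -0.0614] -0.07166576874707155 -0.05038780972728823
0.09 46 [ 0.0896  0.005  -0.075 ] -0.08267236427514572 -0.06460547759292591
0.11 124 [ 0.116   0.0043 -0.1023] -0.19115202402330395 -0.07595718288784017
0.13 33 [ 0.122   0.0015 -0.104 ] -0.19112393821699236 -0.09009593651043377
foot x max 0.1229224807056444
0.121 [241 223   8   9  53] [0.487  0.2022 0.1248] [486.8 201.9] [14.1 19.5] 81.4
0.045 [225 217  18  18 236] [0.4938 0.2385 0.054 ] [494.  239.2] [37.1 39.7] 79.8
0.144 [ 116  148  113  104 7809] [0.5445 0.3624 0.1481] [546.6 363.6] [220.3 202.7] 80.1
```

View pics/c10.png

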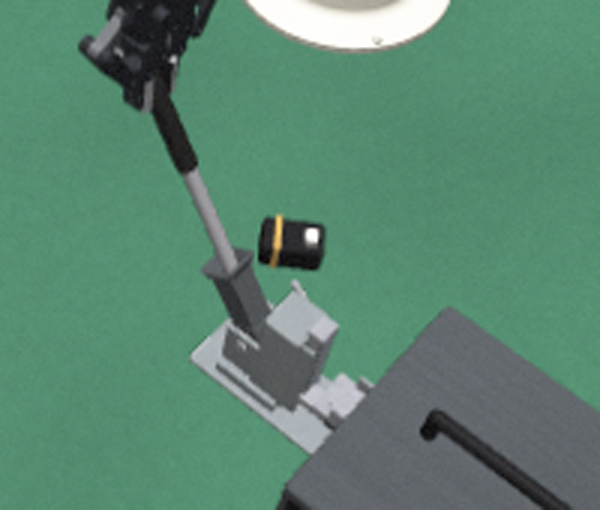

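Run:
```python
from h import *
p,d,T=shot('scene');P=cloud('scene',d,T)
g=p.astype(int).sum(2)
# walk along the bar in the image, brightness and 3D
for t in np.linspace(0,1,17):
    u=358+t*(378-358);v=168+t*(208-168);a=np.s_[int(round(v)),int(round(u))-3:int(round(u))+4]
    k=int(np.argmin(np.where(d[a]>0,d[a],9)));print(round(u),round(v),g[a][k],P[a][k])
C=np.array([.4855,.183,0]);u=np.array([.168,.986,0]);z=np.array([0,0,1])
F=C+u*(-.0409+.0035)+z*.0698;print('floor est',F,'P(150 along)',F+.15*(-u*.5736+z*.819),'mouth',F+.058*(-u*.5736+z*.819))
```

```text
358 168 122 [0.4695 0.0561 0.2209]
359 170 101 [0.4733 0.0561 0.2179]
360 173 102 [0.4713 0.0608 0.2085]
362 176 94 [0.4721 0.067  0.2028]
363 178 473 [0.4704 0.0693 0.1953]
364 180 468 [0.4702 0.0747 0.1918]
366 183 463 [0.4715 0.0788 0.185 ]
367 186 468 [0.4727 0.0828 0.178 ]
368 188 425 [0.4752 0.0822 0.1727]
369 190 427 [0.475  0.0854 0.1671]
370 193 454 [0.4749 0.0914 0.1599]
372 196 470 [0.4748 0.0975 0.1526]
373 198 449 [0.4768 0.0991 0.1482]
374 200 454 [0.474  0.1062 0.1424]
376 203 450 [0.4787 0.107  0.1364]
377 206 432 [0.4788 0.1108 0.1271]
378 208 315 [0.4805 0.1221 0.1303]
floor est [0.4792 0.1461 0.0698] P(150 along) [0.4648 0.0613 0.1926] mouth [0.4736 0.1133 0.1173]
```

The jack and supply are unmoved (rack top 486.8/201.9). The rubber's edge lies at z of about 0.195, against 0.193 expected for a bar fully home, so the bar is seated to within about 3 mm. I'll pump with the bar held lightly, letting it pivot in the pads along the hinge arc.

Call:
servo_tool([
  [[-0.001, 0, 0.0008], 0, 255],
  [[0.0083, 0, 0.0113], 0, 255],
  [[0.0083, 0, 0.0112], 0, 255],
  [[0.0086, 0, 0.0095], 0, 255],
  [[0.0087, 0, 0.0094], 0, 255],
  [[0.0095, 0, 0.0085], 0, 255],
  [[0.0096, 0, 0.0084], 0, 255],
  [[0.0104, 0, 0.0075], 0, 255],
  [[0.0104, 0, 0.0074], 0, 255],
  [[0.011, 0, 0.0063], 0, 255],
  [[0.0111, 0, 0.0062], 0, 255],
  [[0, 0, 0], 0, 255],
], newtons=20)

```text
time_s: 19.92
eef_pos: [0.4429, -0.0636, 0.1467]
orientation: [[-0.001, 0.986, -0.168], [0.0, -0.168, -0.986], [-1.0, -0.001, 0.0]]
ft_force: [0.2, 1.0, 2.1]
grip_width: 0.196
```

```bash
cat >> h.py <<'E'
def chk(tag):
    s=manip.observe();print(s['eef_pos'],s['grip_width'],s['ft_force'],s['time_s'])
    t,dt,Tt=shot('top',tag+'t');Q=cloud('top',dt,Tt)
    comps(Q,(.49,.2),.035,((.119,.185),),20);comps(Q,(.497,.24),.03,((.045,.1),),60)
    comps(Q,(.545,.36),.15,((.142,.170),),500)
    Z=Q[...,2]
    for nm,c in(('near',(.528,.272)),('far',(.56,.45))):
        m=np.hypot(Q[...,0]-c[0],Q[...,1]-c[1])<.015;print('case top',nm,np.nanmedian(Z[m]))
    q=bar(tag+'s',.05)
E
python3 -c "
from h import *
chk('k1')"
```

```text
[ 0.4429 -0.0636  0.1467] 0.19613466457006432 [0.1604 1.0262 2.0933] 19.925
0.119 [241 223   7  10  56] [0.4866 0.2018 0.1306] [486.6 201.9] [14.1 19.7] 83.9
0.045 [219 211  24  25 386] [0.4949 0.2458 0.0626] [494.3 241.7] [41.5 59.6] 80.2
0.142 [ 116  148  113  104 8231] [0.545  0.3622 0.1481] [546.8 363.8] [220.8 203.2] 80.1
case top near 0.14830381227317047
case top far 0.14818105469416853
[ 0.4431 -0.0633  0.1473] 0.1983451773966773 [ 0.2654 -0.0628  2.7545] 19.975 669
0.01 73 [ 0.0128  0.0045 -0.0794] -0.10129086899207979 -0.055297554986301525
0.03 137 [ 0.0337  0.0052 -0.1233] -0.16979887646552155 -0.08178947431967537
0.05 210 [ 0.05    0.0044 -0.1717] -0.19868035737543271 -0.12904808786266034
0.07 207 [ 0.07    0.0098 -0.2029] -0.21938341692295102 -0.14593728376287504
0.09 42 [ 0.0848  0.0221 -0.2093] -0.21977801759299442 -0.18536618069666141
foot x max 0.0972945973207107
```

The rack is up about 6 mm at only 2-3 N and nothing has shifted. Continue down to the stop.

Call:
servo_tool([
  [[0.0116, 0, 0.0052], 0, 255],
  [[0.0117, 0, 0.0051], 0, 255],
  [[0.0121, 0, 0.0039], 0, 255],
  [[0.0121, 0, 0.0038], 0, 255],
  [[0.008, 0, 0.002], 0, 255],
  [[0, 0, 0], 0, 255],
])

```text
time_s: 20.78
eef_pos: [0.4397, -0.0831, 0.0914]
orientation: [[-0.001, 0.986, -0.168], [0.0, -0.168, -0.986], [-1.0, -0.001, -0.0]]
ft_force: [1.2, 1.0, 6.1]
grip_width: 0.2
```

```bash
python3 -c "
from h import *
chk('k2')"
```

```text
[ 0.4397 -0.0831  0.0914] 0.1997382116513044 [1.1812 0.9815 6.075 ] 20.775
0.119 [240 223   8   9  58] [0.4867 0.2018 0.1348] [486.9 201.9] [14.  20.2] 77.9
0.045 [219 211  24  25 388] [0.4954 0.2464 0.0647] [494.2 242. ] [41.9 59.9] 79.4
0.142 [ 115  148  114  104 8273] [0.5454 0.3631 0.149 ] [547.1 364.7] [220.6 203.6] 80.1
case top near 0.15022953039604192
case top far 0.14849300346076877
[ 0.4399 -0.0831  0.0918] 0.19536869352829564 [0.7902 1.613  4.9672] 20.825 229
0.01 187 [ 0.01    0.0073 -0.1987] -0.2196991288643143 -0.13101504618984308
0.03 42 [ 0.0249  0.0132 -0.2016] -0.2199997585543731 -0.16318030713678416
foot x max 0.03522431022106947
```

Call:
servo_tool([
  [[0.006, 0, 0.001], 0, 255],
  [[0.005, 0, 0.0005], 0, 255],
  [[0.003, 0, 0.0003], 0, 255],
  [[0, 0, 0], 0, 255],
])

```text
time_s: 21.38
eef_pos: [0.4397, -0.0855, 0.0783]
orientation: [[0.0, 0.986, -0.168], [-0.002, -0.168, -0.986], [-1.0, 0.0, 0.001]]
ft_force: [-1.3, -2.8, 6.5]
grip_width: 0.2
```

```bash
python3 -c "
from h import *
chk('k3')"
```

```text
[ 0.4397 -0.0855  0.0783] 0.20014838905980745 [-1.3358 -2.7791  6.5114] 21.375
0.119 [240 223   8   9  58] [0.4868 0.2019 0.1359] [486.9 202. ] [14.  19.6] 82.2
0.045 [218 211  24  25 391] [0.4952 0.2466 0.0658] [493.9 242.2] [42.7 60.4] 79.0
0.142 [ 115  148  113  104 8259] [0.5455 0.3634 0.1495] [547.2 365. ] [220.1 203.5] 80.1
case top near 0.15035818177122984
case top far 0.14806584974276182
[ 0.4397 -0.0855  0.0784] 0.19696795046077284 [-0.935  -2.9179  7.414 ] 21.425 50
0.01 48 [ 0.0109  0.0127 -0.1967] -0.21947432533934627 -0.1676759567237679
foot x max 0.0221582332740472
```

Rack +11 mm, and the case's near edge is rising. One small press further, then back up the arc.

Call:
servo_tool([
  [[0.004, 0, 0], 0, 255],
  [[0, 0, 0], 0, 255],
  [[-0.009, 0, -0.0008], 0, 255],
  [[-0.009, 0, -0.001], 0, 255],
  [[-0.008, 0, -0.002], 0, 255],
  [[-0.0242, 0, -0.0077], 0, 255],
  [[-0.0233, 0, -0.0103], 0, 255],
  [[-0.0221, 0, -0.0125], 0, 255],
  [[-0.0208, 0, -0.0149], 0, 255],
  [[-0.0191, 0, -0.0169], 0, 255],
  [[-0.0173, 0, -0.0189], 0, 255],
  [[-0.0083, 0, -0.0112], 0, 255],
  [[-0.0083, 0, -0.0113], 0, 255],
  [[0, 0, 0], 0, 255],
  [[0, 0, 0], 0, 255],
])

```text
time_s: 23.35
eef_pos: [0.4576, 0.0212, 0.2431]
orientation: [[-0.001, 0.986, -0.168], [0.0, -0.168, -0.986], [-1.0, -0.001, -0.0]]
ft_force: [-0.5, 0.0, -1.0]
grip_width: 0.196
```

```bash
python3 -c "
from h import *
chk('k4')"
```

```text
[0.4576 0.0212 0.2431] 0.1960947728055981 [-0.4821  0.0266 -1.0218] 23.35
0.119 [240 223   8   9  57] [0.4868 0.2017 0.1346] [486.9 202.1] [14.3 19.9] 80.3
0.045 [218 211  25  25 391] [0.4951 0.2461 0.0638] [494.2 241.4] [41.8 60.1] 80.3
0.142 [ 116  148  113  104 8247] [0.5451 0.3627 0.1488] [547.1 364.7] [221.7 203.2] 80.3
case top near 0.14983135957858962
case top far 0.14805306907224347
[0.4576 0.0211 0.2431] 0.20045489515606596 [ 0.1692 -0.6124 -0.8604] 23.4 1501
0.01 51 [ 0.0131  0.0056 -0.0269] -0.03421996601790573 -0.014461494033696674
0.03 75 [ 0.0296  0.0062 -0.0369] -0.045967756193021146 -0.022153938533483592
0.05 54 [ 0.0506  0.005  -0.0486] -0.05728829174404366 -0.03582943516547223
0.07 49 [ 0.0703  0.0043 -0.0609] -0.0701149070374467 -0.049939079133789414
0.09 46 [ 0.0899  0.0047 -0.0744] -0.08230250066864234 -0.06437752734748053
0.11 148 [ 0.1113  0.0032 -0.1044] -0.19239268419909658 -0.07597197523880006
0.13 442 [ 0.1293  0.0071 -0.1519] -0.1918659275746997 -0.07571734471354456
0.15 224 [ 0.1505  0.0128 -0.1454] -0.19244001911706987 -0.08882407639763508
0.17 218 [ 0.1709  0.0175 -0.137 ] -0.19205868914060917 -0.1010360522765913
0.19 194 [ 0.1877  0.0171 -0.2051] -0.21999335195798492 -0.11447917080167307
foot x max 0.1930524782795949
```

First notch held: the rack is at +10 mm with the lever up. Second stroke.

Call:
servo_tool([
  [[0.0083, 0, 0.0113], 0, 255],
  [[0.0083, 0, 0.0112], 0, 255],
  [[0.0086, 0, 0.0095], 0, 255],
  [[0.0087, 0, 0.0094], 0, 255],
  [[0.0095, 0, 0.0085], 0, 255],
  [[0.0096, 0, 0.0084], 0, 255],
  [[0.0208, 0, 0.0149], 0, 255],
  [[0.0221, 0, 0.0125], 0, 255],
  [[0.0233, 0, 0.0103], 0, 255],
  [[0.0121, 0, 0.0039], 0, 255],
  [[0.0121, 0, 0.0038], 0, 255],
  [[0.008, 0, 0.002], 0, 255],
  [[0.009, 0, 0.001], 0, 255],
  [[0.009, 0, 0.0008], 0, 255],
  [[0, 0, 0], 0, 255],
])

```text
time_s: 25.32
eef_pos: [0.4394, -0.0858, 0.0738]
orientation: [[-0.001, 0.986, -0.168], [-0.002, -0.168, -0.986], [-1.0, -0.0, 0.002]]
ft_force: [-0.7, -4.8, 6.4]
grip_width: 0.199
```

```bash
python3 -c "
from h import *
chk('k5')" | head -7
```

```text
[ 0.4394 -0.0858  0.0738] 0.19900106177732568 [-0.6705 -4.7822  6.4465] 25.325
0.119 [239 222   8  10  60] [0.4867 0.2018 0.1449] [486.9 202. ] [14.2 19.9] 78.9
0.045 [217 211  24  25 400] [0.4954 0.2478 0.074 ] [494.5 244.5] [43.8 60.8] 80.0
0.142 [ 113  147  113  105 8330] [0.5465 0.3671 0.1537] [548.5 370. ] [222.7 203.6] 80.5
case top near 0.1566000974226852
case top far 0.14864316353283735
[ 0.4395 -0.0858  0.0741] 0.1954977265271756 [-0.6073 -4.8494  6.351 ] 25.375 32
```

Call:
servo_tool([
  [[0.005, 0, 0.001], 0, 255],
  [[0.005, 0, 0.001], 0, 255],
  [[0, 0, 0], 0, 255],
])

```text
time_s: 25.8
eef_pos: [0.4393, -0.087, 0.064]
orientation: [[-0.0, 0.986, -0.168], [-0.0, -0.168, -0.986], [-1.0, 0.0, 0.0]]
ft_force: [-0.3, 0.3, 6.3]
grip_width: 0.201
```

```bash
python3 -c "
from h import *
chk('k6')" | head -7
python3 - <<'E'
import cv2
b=cv2.imread('pics/k6s.png');cv2.imwrite('pics/c11.png',cv2.resize(b[120:290,280:480],(600,510),interpolation=cv2.INTER_CUBIC))
E
```

```text
[ 0.4393 -0.087   0.064 ] 0.20079278162468736 [-0.3486  0.2864  6.3355] 25.8
0.119 [239 222   9  10  62] [0.487  0.2015 0.1457] [486.9 201.9] [13.8 19.8] 80.3
0.045 [217 211  24  25 398] [0.4957 0.248  0.0748] [494.4 244.9] [43.5 59.6] 79.6
0.142 [ 113  147  113  105 8324] [0.5464 0.3676 0.1541] [548.5 370.7] [222.1 203.6] 80.5
case top near 0.1570373686385732
case top far 0.148726200299794
[ 0.4394 -0.087   0.0642] 0.19537217021986233 [-0.4117 -0.053   5.7341] 25.85 7
```

View pics/c11.png

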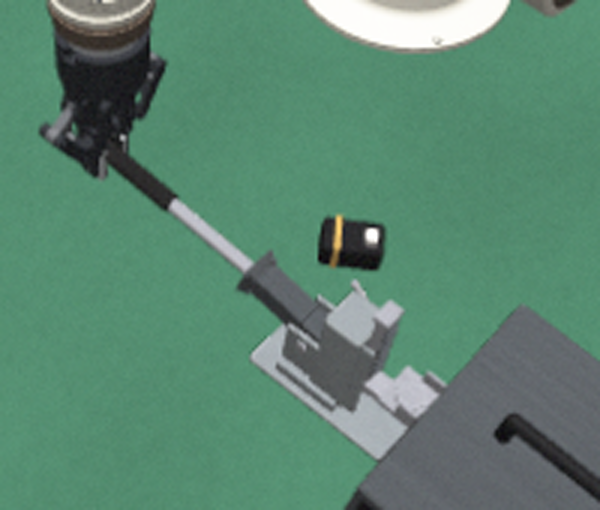

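Crop: the bar is fitted and low, the jack is flat, and the lug (415,385) rests on the saddle. The force hasn't risen sharply yet, so I press on to the stop.

Call:
servo_tool([
  [[0.004, 0, 0.0003], 0, 255],
  [[0.004, 0, 0.0002], 0, 255],
  [[0, 0, 0], 0, 255],
])

```text
time_s: 26.28
eef_pos: [0.4398, -0.0876, 0.0569]
orientation: [[0.001, 0.986, -0.168], [-0.001, -0.168, -0.986], [-1.0, 0.002, 0.001]]
ft_force: [-1.7, -0.4, 11.4]
grip_width: 0.198
```

```bash
python3 -c "
from h import *
chk('k7')" | head -7
```

```text
[ 0.4398 -0.0876  0.0569] 0.19763298287723713 [-1.7066 -0.3572 11.4046] 26.275
0.119 [239 222   9  10  62] [0.4868 0.2016 0.1463] [486.9 202. ] [14.2 19.9] 79.0
0.045 [217 211  24  25 396] [0.4958 0.2479 0.075 ] [494.6 245. ] [43.5 59.5] 80.4
0.142 [ 113  147  113  105 8337] [0.5465 0.3679 0.1543] [548.5 370.9] [223.  203.5] 80.4
case top near 0.15714410897425046
case top far 0.1491126767851918
[ 0.4398 -0.0877  0.057 ] 0.195131784883675 [-1.3331 -0.7666 11.1455] 26.325 0Traceback (most recent call last):
  File "<string>", line 3, in <module>
    chk('k7')
    ~~~^^^^^^
  File "h.py", line 51, in chk
    q=bar(tag+'s',.05)
  File "h.py", line 42, in bar
    print('foot x max',q[:,0].max()); return q
                       ~~~~~~~~~~^^
    return umr_maximum(a, axis, None, out, keepdims, initial, where)
ValueError: zero-size array to reduction operation maximum which has no identity
```

The force is rising to 11 N and the rack is at +21.4 mm, so that's the stop. Now up along the arc.

Call:
servo_tool([
  [[-0.009, 0, -0.001], 0, 255],
  [[-0.009, 0, -0.0015], 0, 255],
  [[-0.009, 0, -0.0008], 0, 255],
  [[-0.009, 0, -0.001], 0, 255],
  [[-0.008, 0, -0.002], 0, 255],
  [[-0.0242, 0, -0.0077], 0, 255],
  [[-0.0233, 0, -0.0103], 0, 255],
  [[-0.0221, 0, -0.0125], 0, 255],
  [[-0.0208, 0, -0.0149], 0, 255],
  [[-0.0191, 0, -0.0169], 0, 255],
  [[-0.0173, 0, -0.0189], 0, 255],
  [[-0.0083, 0, -0.0112], 0, 255],
  [[-0.0083, 0, -0.0113], 0, 255],
  [[-0.001, 0, -0.0015], 0, 255],
  [[0, 0, 0], 0, 255],
  [[0, 0, 0], 0, 255],
])

```text
time_s: 28.38
eef_pos: [0.4578, 0.0224, 0.2442]
orientation: [[-0.0, 0.986, -0.168], [0.0, -0.168, -0.986], [-1.0, -0.001, -0.0]]
ft_force: [0.1, -0.7, -2.1]
grip_width: 0.198
```

```bash
python3 -c "
from h import *
chk('k8')" | head -13
```

```text
[0.4578 0.0224 0.2442] 0.19758073410502233 [ 0.0515 -0.6689 -2.0843] 28.375
0.119 [240 222   8  10  62] [0.4871 0.2015 0.1429] [487.  202.1] [13.8 19.9] 80.5
0.045 [217 211  24  25 401] [0.4955 0.2477 0.0727] [494.8 244.4] [43.6 59.9] 82.0
0.142 [ 113  148  114  104 8321] [0.5462 0.3666 0.153 ] [548.3 369.4] [221.7 203.8] 80.3
case top near 0.15613362792297725
case top far 0.1489898005238175
[0.4578 0.0224 0.2443] 0.1949542328145942 [ 0.0799 -1.1687 -2.5572] 28.425 1535
0.01 55 [ 0.0127  0.0068 -0.0289] -0.03708768335916614 -0.016581678250222266
0.03 71 [ 0.0297  0.0054 -0.0399] -0.049705907042834785 -0.026656076119303727
0.05 48 [ 0.0496  0.0052 -0.0497] -0.05830347947584276 -0.03930266510757832
0.07 55 [ 0.0693  0.0051 -0.0622] -0.07089539799232515 -0.04844859173707994
0.09 73 [ 0.0955  0.0043 -0.0799] -0.1897969185557247 -0.06265224660218709
0.11 126 [ 0.1115  0.005  -0.1026] -0.19082205654606313 -0.07435221254812295
```

Run:
```python
from h import *
for k in range(2):
    t,d,T=shot('top');Q=cloud('top',d,T);Z=Q[...,2]
    m=(np.hypot(Q[...,0]-.487,Q[...,1]-.202)<.008)&(Z>.12);print('rack top',np.median(Z[m]),np.max(Z[m]),m.sum())
    m=(np.hypot(Q[...,0]-.4835,Q[...,1]-.1835)<.012)&(Z>.09);print('column top',np.median(Z[m]))
a=np.load('top0.npz')
p,d,T=shot('scene');P=cloud('scene',d,T);g=p.astype(int).sum(2)
for t in np.linspace(0,1,9):
    u=359+t*7;v=170+t*14;a=np.s_[int(round(v)),int(round(u))-3:int(round(u))+4]
    k=int(np.argmin(np.where(d[a]>0,d[a],9)));print(round(u),round(v),g[a][k],P[a][k])
```

```text
rack top 0.1437498416366103 0.14943265909341052 41
column top 0.11527138684421956
rack top 0.1443760859186186 0.14791098807673264 42
column top 0.11553993143055885
359 170 117 [0.472  0.0578 0.2177]
360 172 103 [0.472  0.0633 0.2144]
361 174 96 [0.4739 0.0648 0.2105]
362 175 103 [0.4741 0.0652 0.2074]
362 177 324 [0.4709 0.0692 0.1996]
363 179 346 [0.4749 0.0692 0.1966]
364 180 388 [0.4733 0.0713 0.1927]
365 182 435 [0.4726 0.0765 0.1883]
366 184 440 [0.4729 0.0798 0.1835]
```

Second notch held: the rack is at about +19.5 mm and the bar is still home. Third stroke down.

Call:
servo_tool([
  [[0.001, 0, 0.0015], 0, 255],
  [[0.0083, 0, 0.0113], 0, 255],
  [[0.0083, 0, 0.0112], 0, 255],
  [[0.0086, 0, 0.0095], 0, 255],
  [[0.0087, 0, 0.0094], 0, 255],
  [[0.0095, 0, 0.0085], 0, 255],
  [[0.0096, 0, 0.0084], 0, 255],
  [[0.0104, 0, 0.0075], 0, 255],
  [[0.0104, 0, 0.0074], 0, 255],
  [[0.0221, 0, 0.0125], 0, 255],
  [[0.0233, 0, 0.0103], 0, 255],
  [[0.0121, 0, 0.0039], 0, 255],
  [[0.0121, 0, 0.0038], 0, 255],
  [[0.008, 0, 0.002], 0, 255],
  [[0.009, 0, 0.001], 0, 255],
  [[0.009, 0, 0.0008], 0, 255],
  [[0.009, 0, 0.0015], 0, 255],
  [[0.009, 0, 0.001], 0, 255],
  [[0, 0, 0], 0, 255],
])

```text
time_s: 31.0
eef_pos: [0.4393, -0.0876, 0.0561]
orientation: [[0.0, 0.986, -0.168], [-0.001, -0.168, -0.986], [-1.0, 0.0, 0.001]]
ft_force: [-0.3, -0.7, 8.4]
grip_width: 0.196
```

```bash
cat >> h.py <<'E'
def unit(tag):
    s=manip.observe();print(s['eef_pos'],s['grip_width'],s['ft_force'],s['time_s'])
    t,d,T=shot('top',tag);Q=cloud('top',d,T);Z=Q[...,2]
    m=(np.hypot(Q[...,0]-.487,Q[...,1]-.202)<.008)&(Z>.12);print('rack top',np.median(Z[m]))
    m=(np.hypot(Q[...,0]-.4835,Q[...,1]-.1835)<.012)&(Z>.09);c=np.linalg.lstsq(np.c_[Q[m][:,:2]-[.4835,.1835],np.ones(m.sum())],Q[m][:,2],rcond=None)[0];print('column top z, slopes',c[2],c[:2])
    R=np.zeros(Z.shape,bool);R[145:255,112:240]=1;m=R&(Z>.14)&(Z<.178);q=Q[m]
    for k in range(4):
        c=np.linalg.lstsq(np.c_[q[:,:2],np.ones(len(q))],q[:,2],rcond=None)[0];r=q[:,2]-np.c_[q[:,:2],np.ones(len(q))]@c;q=q[abs(r)<.003]
    n=np.array([-c[0],-c[1],1]);n/=np.linalg.norm(n);ux=np.array([.169,.986]);th=-np.dot(c[:2],ux)
    r=cv2.minAreaRect(q[:,:2].astype(np.float32)*1000)
    zc=np.array([.5466,.3636,1])@c
    print('tilt about y',th,'cross',np.dot(c[:2],[-.986,.169]),'rect',r)
    ex=np.array([.5466,.3636])-.09*ux  # near-feet line approx 90 mm out
    ztop=np.r_[ex,1]@c;print('near-foot clearance est',ztop-.148*n[2])
E
python3 -c "
from h import *
unit('u9')"
```

```text
[ 0.4393 -0.0876  0.0561] 0.19634178363606375 [-0.3134 -0.7367  8.4062] 31.0
rack top 0.15715757396547947
column top z, slopes 0.11593835780932817 [0.0421 0.3731]
tilt about y 0.10587709106789982 cross 0.0024198813929305007 rect ((549.7716064453125, 378.3426818847656), (218.59124755859375, 202.56565856933594), 80.3808822631836)
near-foot clearance est 0.02181197817795874
```

Call:
servo_tool([
  [[0.002, 0, 0.0002], 0, 255],
  [[0.001, 0, 0], 0, 255],
  [[0, 0, 0], 0, 255],
  [[0, 0, 0], 0, 255],
], newtons=30)

```text
time_s: 31.55
eef_pos: [0.4398, -0.0878, 0.0542]
orientation: [[0.002, 0.986, -0.168], [-0.001, -0.168, -0.986], [-1.0, 0.002, 0.001]]
ft_force: [-0.9, -0.4, 11.3]
grip_width: 0.199
```

Run:
```python
from h import *
unit('u10')
C=np.array([.4855,.183]);ux=np.array([.168,.986])
p,d,T=shot('scene','s10');P=cloud('scene',d,T);g=p.astype(int).sum(2)
q=P-np.r_[C,0];a=q[...,0]*ux[0]+q[...,1]*ux[1]-.0035;b=q[...,0]*ux[1]-q[...,1]*ux[0]
m=(abs(b-.003)<.012)&(a<-.08)&(a>-.24)&(P[...,2]>.05)
for x in np.arange(-.235,-.08,.008):
    w=m&(abs(a-x)<.004);
    if w.sum()>2: print(round(x,3),w.sum(),'bright',np.median(g[w]),'z',round(np.median(P[w][:,2]),4),'b',round(np.median(b[w]),4))
t,d,T=shot('top');Q=cloud('top',d,T)
for c,z in(((.604,-.28),(.01,.06)),((.757,-.036),(.01,.05)),((.357,.1239),(.01,.05))): comps(Q,c,.06,(z,),100)
```

```text
[ 0.4398 -0.0878  0.0542] 0.19909210009329853 [-0.8567 -0.3614 11.3302] 31.55
rack top 0.15655369556168353
column top z, slopes 0.11560823996920033 [-0.0169 -0.0263]
tilt about y 0.10697874987951489 cross 0.001589726275254838 rect ((549.4837646484375, 378.33001708984375), (218.55284118652344, 202.01483154296875), 80.40924835205078)
near-foot clearance est 0.021990171612925574
-0.235 326 bright 418.0 z 0.3471 b 0.0041
-0.227 211 bright 299.0 z 0.5204 b 0.0041
-0.219 336 bright 140.0 z 0.4891 b 0.0038
-0.211 23 bright 137.0 z 0.0839 b 0.0057
-0.203 19 bright 134.0 z 0.0825 b 0.0059
-0.195 17 bright 453.0 z 0.0815 b 0.0054
-0.187 15 bright 561.0 z 0.0812 b 0.0044
-0.179 15 bright 559.0 z 0.0785 b 0.0044
-0.171 15 bright 550.0 z 0.0791 b 0.0046
-0.163 16 bright 566.5 z 0.0785 b 0.005
-0.155 18 bright 552.5 z 0.0773 b 0.0046
-0.147 13 bright 561.0 z 0.0779 b 0.0045
-0.139 15 bright 558.0 z 0.0769 b 0.005
-0.131 18 bright 557.0 z 0.0767 b 0.0049
-0.123 18 bright 550.5 z 0.0756 b 0.0048
-0.115 13 bright 560.0 z 0.0756 b 0.0049
-0.107 6 bright 308.5 z 0.0895 b 0.0003
-0.099 45 bright 274.0 z 0.0863 b 0.0059
-0.091 41 bright 296.0 z 0.0823 b 0.0073
-0.083 36 bright 301.5 z 0.0803 b 0.0084
0.01 [432 174  24  24 448] [ 0.6033 -0.2805  0.0455] [ 602.9 -280.5] [58.4 58.8] 51.5
0.01 [335 117  23  17 331] [ 0.7562 -0.036   0.0289] [757.9 -36.6] [37.2 56.1] 5.0
0.01 [267 271  26  22 343] [0.3573 0.1236 0.0302] [356.8 124.2] [36.3 56.2] 25.4
```

```bash
python3 -c "
from h import *
s=manip.observe();print(s['ft_force'],s['time_s']);print(manip.close_job())"
```

```text
[-0.5893 -0.2264 11.5502] 31.7
the job is handed in; nothing more can be done
None
```

I set the jack under the lug, fitted the bar and pumped three strokes. I handed the job in at 31.7 s with the bar still gripped and pressed down at about 11 N. The hand-in returned no verdict, so the figures below come from my own camera and force readings.

- **Jack:** when I placed it, the saddle was within about 2 mm of the lift pad. The jack did not shift or tip during the pumping.
- **Bar:** the tool cannot tilt, so I swung the bar in the pads against the outside of the fixed holder tube to match the socket's slope. It is within about 3 mm of fully home. Pushing it home briefly reached about 44 N at the wrist, more than I intended, but the jack and supply stayed put.
- **Lift:** the rack settled at about +10 mm and +19.5 mm, and stands at about +32 mm with the lever now held down. I estimate the near feet are about 20 mm clear of the bench (15 mm needed).
- **Lever:** the bar lies about 4–5° above level, which matches the lever at its 12° stop less the bar's play. I inferred this from the bar's angle, the rack height and the rising force; I had no direct reading of the lever angle.
- **Surroundings:** the reel and both modules are where they started to within the measuring error (about 1 mm). The supply has tilted about 0.107 rad but was not shoved along the bench.

**Checks that disagreed:**
- The top and wrist cameras differ by 2–3 mm.
- My reading of the second notch, which had to be over 18 mm, ranged from 18 to 19.6 mm. The third stroke gained its full height from there, so I took that notch as held.

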